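Clear the power base and put the kettle on

ROBOT

A 7-joint arm with a two-finger parallel gripper is mounted at the origin on the work surface. World frame = base frame: x ahead of the robot, y to its left, z up, the work surface at z = 0. Lengths are in m, angles in rad, forces in N, time in s.
With the tool pointing down it reaches from about 0.425 to 0.925 m from the base axis. Payload 6.8 kg.
Tool frame: the origin (TCP) lies midway between the tips of the shut fingers; the grasp point (between the pads) lies 19 mm behind it; z points along the fingers, y is the line along which they close (so a half turn about z gives the same grasp; the last joint's range is limited). The gripper opens to 85 mm and grips with 20 to 120 N. Pads are 22 mm wide; open, the fingers measure 114 mm over their backs; the gripper's body (76 mm by 85 mm) begins 54 mm behind the grasp point. The pads swing forward as they close: fully open they stand 13 mm farther back than shut.
Start: joints at [1.138, 0.477, 0.022, 1.555, -0.011, 1.109, -0.083], TCP at [0.215, -0.64, 0.231] pointing down, gripper open.
Joint ranges: [-2.96, 2.96], [-0.34, 2.1], [-1.41, 1.46], [0.24, 2.44], [-1.37, 4.51], [0.17, 1.92], [-2.96, 2.96]. Speed limits (rad/s): [2.39, 2.39, 3.14, 3.14, 3.14, 3.14, 3.14].

INTERFACE

Orientations are given as a rotation vector (axis times angle).
In Python, from bench import get_obs, grab_frame, camera_params, r gives the robot as it stands.
- The arm moves only by the shell command python3 -m jog 'ROWS' [FORCE]. ROWS is JSON, a list of rows, each an object of numbers: "rx", "ry", "rz": the turn, a rotation vector about the world's x, y, z scaled (see below); "x", "y", "z": the shift along the world's x, y, z scaled (see below); "jaw": the opening, from -1 (shut) to 1 (fully open). In form: [{"rx": .., "ry": .., "rz": .., "x": .., "y": .., "z": .., "jaw": ..}, ...]. A call has 1 to 8 rows; each row shifts and turns the commanded pose from where the row before left it; what a row does not reach is not made up. The controller multiplies each number of a shift by 60 mm and each number of a turn by 10 degrees. A row lasts 1/8 s, in which the tool goes at most 62.5 mm and 10.7 degrees, less where a joint would pass 70% of its speed; a pose out of reach is approached as far as the arm can. A call with a number of a shift or a turn outside -1 to 1 is refused whole. A call with a gripper value outside its range is refused whole. The fingers move at their own pace and stop on an object; FORCE is the grip in N (left out, the last holds). Time passes only in rows, so rows that do not move let the fingers close. It gives the time, the measured TCP pose, the force, the opening and the grip force at its end, in the units of the state.
- get_obs(): the state, without advancing time (a new reading comes with each control period).
- grab_frame(name): name is "side" or "top" or "wrist"; returns the picture (400x640x3 uint8, red, green, blue); there is no depth.
- camera_params(name): a dict with "fx", "fy", "cx", "cy" (pixels), "k1" (the pictures are not rectified: a ray, as slopes to the right and down, at radius r is drawn at 1 + k1 r^2 times it, then the intrinsics apply), "R" (3x3) and "t" (3): a world point X has camera coordinates R X + t. Camera axes: x right, y down, z forward; pixel columns grow to the right and rows downward; lengths in m; the calibration is good to about 2 mm. A picture is of the moment at which its call begins: read the wrist's pose just before it. camera_params takes no time and is no camera call; for the wrist camera it gives the pose at the moment of the call.
- r.hand_in(): hands the job in; it is judged then, once.
The state is a dict: "clock": time; "joints": joint angles; "qvel": joint speeds; "tau": joint torques, N m; "tcp_pos": TCP position; "orientation": TCP orientation; "contact_force": force on the tool from outside, world axes, zero at the start; "moment": the same for the moment, N m; "grip_width": finger opening in m; "gripper_force": force on a finger pad.
Only numpy, scipy, OpenCV 4.12 (cv2) and the standard library are available. Lean on these libraries where they do the work, as an engineer would, in place of code of your own. Each camera call takes 0.05 s, during which the arm holds its last target. There are 200 camera calls.

TASK

Somebody has left the round aluminium tin on the kettle's power base. Take it off and stand it upright on the slatted ash tray, then set the kettle down squarely inside the rim of its base and, once it sits flat, flip the orange switch lever all the way over. Put things down rather than dropping them, keep the kettle and the tin upright, and do not disturb the cups, tamper, milk jug or bean jar.

Things in the scene. Friction and masses are not known exactly. Their poses are not given: they have to be found in the camera images.
- tin: Closed round aluminium tin with a twist cap, 60 mm diameter (body and cap), 100 mm tall, about 0.3 kg; origin at the centre of its underside, z up its axis. Starts standing on the power base, inside its rim.
- kettle: Matte black kettle, about 0.75 kg: round foot 136 mm diameter (bevelled 6 mm), lid at 127 mm, lid knob up to 144 mm. Short spout on its +x side, reaching 93 mm from the axis at 112 mm height. A wooden handle bar bridges the lid along x on two thin uprights at x = +-56 to 66 mm; overall height 206 mm. Origin at the centre of its underside, z up.
- kettle_grip (a point): Middle of the kettle's wooden handle bar, 197 mm above the underside, on the axis; the bar is 120 mm long (along the kettle's x), 20 mm wide (y), 18 mm high; 53 mm free above the lid knob. Same axes as the kettle.
- dock: Fixed dark steel power base: a round dish, outer diameter 170 mm, floor 12 mm above the dresser top, raised rim up to 18 mm (inner diameter 148 mm). Origin on the dresser top at the dish centre, z up. A flat tongue runs along its -x to the switch block, centred 150 mm from the dish centre. The kettle may stand on it in any yaw.
- dock_seat (a point): Centre of the dish's floor, 12 mm above the dresser top: where the centre of the kettle's underside goes. Axes as dock.
- switch (a joint): Orange toggle lever of the power base, 60 mm long, on a black block. Angle in rad: near 0 off (leans 0.5 rad toward the dock's -y), 1.0 fully on (leans 0.5 rad toward the dock's +y). It stays where it is left.
- switch_tip (a point): Free end of the orange switch lever; it travels about 58 mm, toward the dock's +y, from off to on.
- tray: Fixed tray of seven ash slats, 170 mm (x) by 240 mm (y), flat top 20 mm above the dresser, no edge; the slats, 20 mm wide with 5 mm gaps, run along y. Origin on the dresser top under its centre. One espresso cup stands toward its +y end; the rest is free.
- cup_a: White espresso cup on the tray, rim 66 mm diameter, 58 mm tall; origin at the centre of its underside. Leave alone.
- cup_b: White espresso cup on the dresser, rim 66 mm diameter, 58 mm tall; origin at the centre of its underside. Leave alone.
- tamper: Steel coffee tamper standing on its 58 mm foot, 92 mm tall; origin at the centre of its underside. Leave alone.
- jug: Steel milk jug, 80 mm diameter, 90 mm tall, handle on its +y side; origin at the centre of its underside. Leave alone.
- beans: Amber jar of beans, 90 mm diameter, 130 mm tall; origin at the centre of its underside. Leave alone.
There are look-alikes about, which are no part of the job. Leave any red look-alike of the kettle alone. Leave any purple look-alike of the tin alone.

How it is judged:
On the way, in this order (a step that is already met when the one before it is completed fails the run):
1. the tin stands upright on the tray, let go (x of tin in the frame of tray between -0.06 and 0.06 m and y of tin in the frame of tray between -0.095 and 0.095 m and z of tin in the frame of tray between 0.016 and 0.024 m and angle between tin's own z axis and vertical below 0.08 rad and linear speed of tin below 0.03 m/s and contact force between tin and the fingers below 0.1 N), for 0.2 s.
2. the kettle stands flat inside the rim of its base, let go (horizontal distance between kettle and dock_seat below 0.009 m and z of kettle in the frame of dock_seat below 0.003 m and angle between kettle's own z axis and vertical below 0.03 rad and linear speed of kettle below 0.03 m/s and contact force between kettle and the fingers below 0.1 N), for 0.2 s.
3. the switch lever is flipped over to on (value of joint switch above 0.8 rad), for 0.2 s.
At the end, for the whole second after the job is handed in: The tin stands upright (within 4.5 deg) and at rest on the tray's slats, its axis at least 25 mm inside the tray's edges; the kettle stands level (within 1.7 deg) and at rest on the dish floor, its centre within 9 mm of the dish's centre; the switch lever is past 0.8 of its 1.0 rad (all of step 1 and all of step 2 and value of joint switch above 0.8 rad); the robot touches nothing.
It fails at once if the kettle tips by more than 30 deg (angle between kettle's own z axis and vertical above 0.52 rad).
It fails at once if the tin tips by more than 40 deg (angle between tin's own z axis and vertical above 0.7 rad).
It fails at once if the kettle or the tin is dropped (falls free by more than about 10 mm) ((contact force between kettle and anything else below 0.05 N and linear speed of kettle above 0.45 m/s) or (contact force between tin and anything else below 0.05 N and linear speed of tin above 0.45 m/s)).
It fails at once if the switch is flipped while the kettle is not on its base (value of joint switch above 0.8 rad and horizontal distance between kettle and dock_seat above 0.02 m).
It fails at once if a cup, the tamper, the jug or the bean jar is shifted by more than 25 mm (distance of any of cup_a, cup_b, tamper, jug, beans from where it was at the start of the episode above 0.025 m).
It also fails if it takes over 72 s, if anything falls off the work surface, if the arm or the gripper's body presses on something with over 40 N, if the wrist force passes 120 N, or if a joint passes its speed limit or range.

## Working session

There is one attempt and no reset: what is moved stays moved. The work goes in short steps, Python scripts to look and compute and a shell command to move; the robot and the scene stay as the last step left them, time stands still between calls to the robot, and variables do not carry over. Pictures are saved under pics/ and viewed, at most 10 in all, crops included, and the job is handed in when it is done.

```bash
mkdir -p pics; python3 - <<'E'
from bench import get_obs, grab_frame, camera_params, r
import cv2
o=get_obs();print({k:o[k] for k in('clock','tcp_pos','orientation','grip_width')})
for n in("top","side"):
    p=camera_params(n);print(n,p)
    cv2.imwrite(f"pics/{n}0.png",grab_frame(n)[:,:,::-1])
E
```

```text
{'clock': 0.0, 'tcp_pos': array([ 0.21518674, -0.63913859,  0.23031355]), 'orientation': array([-3.09846033e+00, -5.07738368e-01,  7.14061288e-04]), 'grip_width': 0.08544156154770047}
top {'fx': 379.165529336032, 'fy': 379.165529336032, 'cx': 324.1017273231231, 'cy': 194.4510926000502, 'k1': -0.03311176084530596, 'R': array([[ 2.65168479e-03, -9.99762052e-01, -2.16519607e-02],
       [-9.92765830e-01, -3.28310606e-05, -1.20066669e-01],
       [ 1.20037389e-01,  2.18137057e-02, -9.92529691e-01]]), 't': array([0.04574674, 0.54646292, 1.08251705])}
side {'fx': 447.0159690426191, 'fy': 447.0159690426191, 'cx': 325.6306731976467, 'cy': 196.4982865626416, 'k1': -0.11556545762415367, 'R': array([[-0.8492989 , -0.52789072,  0.00477079],
       [-0.36419912,  0.57935312, -0.72918377],
       [ 0.38216537, -0.62103249, -0.6843013 ]]), 't': array([0.47657639, 0.28603646, 1.3077973 ])}
```

View pics/top0.png

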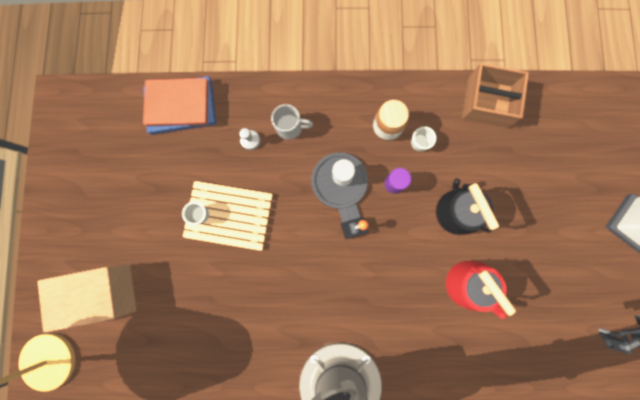

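View pics/side0.png

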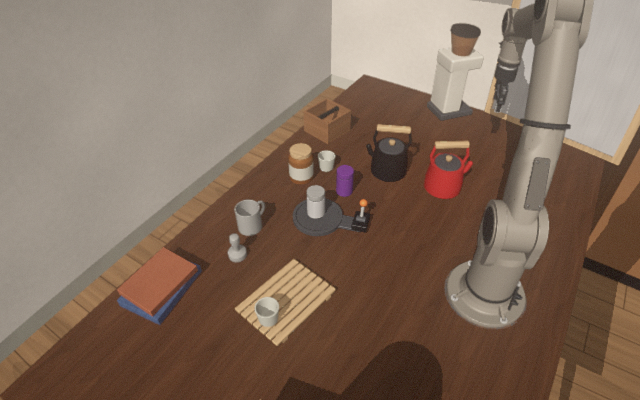

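The top view shows the tin at about (343,172) on the dish centred near (340,181). The switch tip is at (363,226), the tray at about (228,216) with its cup at (195,213), and the purple tin at (398,181). The black kettle's bar runs from (473,187) to (495,228). The side view agrees: tin (316,200), switch tip (363,203), kettle bar (394,129).

```bash
cat > h.py <<'E'
import numpy as np, cv2
from bench import get_obs, grab_frame, camera_params, r
def ray(p,uv):
    d=np.array([(uv[0]-p['cx'])/p['fx'],(uv[1]-p['cy'])/p['fy']]); s=d.copy()
    for _ in range(20): s=d/(1+p['k1']*(s@s))
    R,t=p['R'],p['t']; return -R.T@t, R.T@np.r_[s,1]
def onz(p,uv,z):
    c,d=ray(p,np.asarray(uv,float)); return c+d*(z-c[2])/d[2]
def proj(p,X):
    c=p['R']@X+p['t']; s=c[:2]/c[2]; s=s*(1+p['k1']*(s@s)); return np.array([p['fx']*s[0]+p['cx'],p['fy']*s[1]+p['cy']])
def tri(p1,a,p2,b):
    c1,d1=ray(p1,np.asarray(a,float));c2,d2=ray(p2,np.asarray(b,float))
    s=np.linalg.lstsq(np.c_[d1,-d2],c2-c1,rcond=None)[0]
    A,B=c1+s[0]*d1,c2+s[1]*d2; return (A+B)/2,np.linalg.norm(A-B)
def blob(img,roi,f):
    x0,y0,x1,y1=roi; c=img[y0:y1,x0:x1]; h=cv2.cvtColor(c,cv2.COLOR_RGB2HSV).astype(int)
    m=f(h[...,0],h[...,1],h[...,2]).astype(np.uint8)
    cs=cv2.findContours(m,cv2.RETR_EXTERNAL,cv2.CHAIN_APPROX_NONE)[0]
    return max(cs,key=cv2.contourArea)[:,0]+[x0,y0]
def circ(P):  # fit circle to plane points
    A=np.c_[2*P[:,:2],np.ones(len(P))]; s=np.linalg.lstsq(A,(P[:,:2]**2).sum(1),rcond=None)[0]
    return s[:2],np.sqrt(s[2]+s[:2]@s[:2])
E
cat > m.py <<'E'
from h import *
np.set_printoptions(precision=4,suppress=True)
I={n:grab_frame(n) for n in('top','side')};P={n:camera_params(n) for n in I}
T,S=P['top'],P['side']
def pl(p,c,z): return np.array([onz(p,q,z) for q in c])
def rep(n,c,z,p):
    w=pl(p,c,z).astype(np.float32); h=cv2.convexHull(w[:,:2]); print(n,'px',c.mean(0),len(c),'minrect',cv2.minAreaRect(h),'circ',circ(w), 'minenc',cv2.minEnclosingCircle(h))
    return w
c=blob(I['top'],(325,155,362,192),lambda h,s,v:(v>165)&(s<60));rep('tin top',c,.112,T)
c=blob(I['top'],(295,140,385,245),lambda h,s,v:(s<90));rep('dish',c[c[:,1]<198],.018,T);rep('dish left',c[(c[:,0]<335)&(c[:,1]<200)],.018,T)
c=blob(I['top'],(455,175,505,238),lambda h,s,v:(v>150)&(s>50)&(h>8));w=rep('bar',c,.206,T);print(pl(T,[cv2.minAreaRect(c.astype(np.float32))[0]],.206), )
a=cv2.minAreaRect(c.astype(np.float32))[0]
c=blob(I['side'],(370,120,415,137),lambda h,s,v:(v>130)&(s>60));b=cv2.minAreaRect(c.astype(np.float32))[0];print('bar tri',a,b,tri(T,a,S,b))
c=blob(I['top'],(175,175,285,255),lambda h,s,v:(v>140)&(s<140));rep('tray blob',c,.02,T)
f=lambda h,s,v:(h<14)&(s>170)&(v>180)
c=blob(I['top'],(350,212,375,240),f);d=blob(I['side'],(352,192,375,212),f);print('tip',c.mean(0),d.mean(0),tri(T,c.mean(0),S,d.mean(0)))
E
python3 m.py
python3 - <<'E'
import cv2,numpy as np
i=cv2.imread('pics/top0.png')
a=cv2.resize(i[140:260,170:390],None,fx=3.6,fy=3.6,interpolation=cv2.INTER_CUBIC)
cv2.imwrite('pics/crop1.png',a)
E
```

```text
Traceback (most recent call last):
  File "m.py", line 9, in <module>
    c=blob(I['top'],(325,155,362,192),lambda h,s,v:(v>165)&(s<60));rep('tin top',c,.112,T)
                                                                   ~~~^^^^^^^^^^^^^^^^^^^^
  File "m.py", line 7, in rep
    w=pl(p,c,z).astype(np.float32); h=cv2.convexHull(w[:,:2]); print(n,'px',c.mean(0),len(c),'minrect',cv2.minAreaRect(h),'circ',circ(w), 'minenc',cv2.minEnclosingCircle(h))
                                      ~~~~~~~~~~~~~~^^^^^^^^^
cv2.error: OpenCV(4.12.0) /io/opencv/modules/imgproc/src/convhull.cpp:143: error: (-215:Assertion failed) total >= 0 && (depth == CV_32F || depth == CV_32S) in function 'convexHull'
```

View pics/crop1.png

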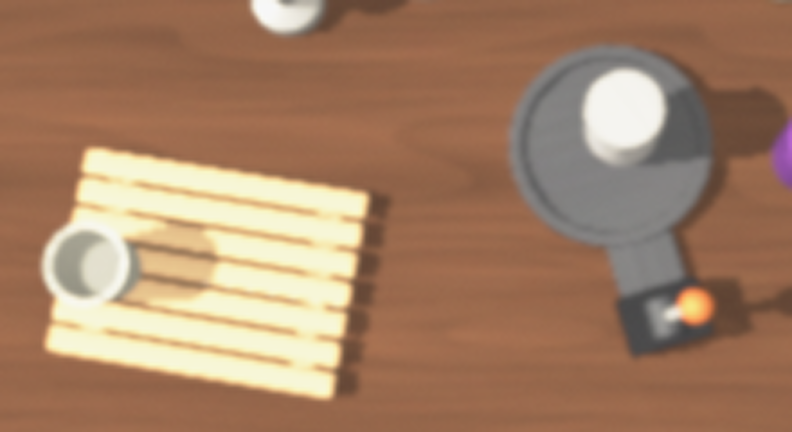

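The crop shows the dish rim centred at px (340,180) and the tin offset up and right in it. The lever leans right (−y). The tray corners are at px (193.6,181.7), (272,193.6), (262,250.6) and (183,236.7), with the cup at the left end.

```bash
sed -i 's/h=cv2.convexHull(w\[:,:2\])/h=cv2.convexHull(np.ascontiguousarray(w[:,:2]))/' m.py
cat >> m.py <<'E'
k=pl(T,[(193.6,181.7),(272.2,193.6),(262.2,250.6),(183,236.7)],.02);print('tray',k,k.mean(0),np.linalg.norm(np.diff(k,axis=0),axis=1))
print('block',onz(T,(170+668/3.6,140+318/3.6),.03))
print('dish eye',onz(T,(340,180.3),.018))
for n,uv,z in(('jug',(287,113),.09),('beans',(393,110),.13),('cupb',(424,133),.058),('purple',(398.5,179),.1),('tamper',(246,133),.092),('red',(497,292),.206),('cup_a',(195,212),.078)):print(n,onz(T,uv,z)[:2])
E
python3 m.py
```

```text
tin top px [342.1714 171.3286] 70 minrect ((0.5992953181266785, -0.007127754390239716), (0.0726151242852211, 0.06059669703245163), 0.003315375419333577) circ (array([ 0.6017, -0.0052]), np.float64(0.03290672850927429)) minenc ((0.5996803045272827, -0.007014415692538023), 0.03771193325519562)
dish px [339.3966 170.1897] 116 minrect ((0.6091094017028809, 0.0009503215551376343), (0.1369829773902893, 0.17082805931568146), 0.00932710338383913) circ (array([0.5924, 0.0013]), np.float64(0.08543601189462478)) minenc ((0.5926973819732666, 0.0013088075211271644), 0.08718991279602051)
dish left px [317.1273 172.8727] 55 minrect ((0.611804723739624, 0.0623193085193634), (0.044843822717666626, 0.1478349268436432), 71.15245819091797) circ (array([0.5926, 0.0024]), np.float64(0.08458738417486257)) minenc ((0.6045613288879395, 0.04109964147210121), 0.0740174725651741)
bar px [481.92   192.5289] 225 minrect ((0.5060877799987793, -0.34458082914352417), (0.13657473027706146, 0.12255720049142838), 0.019577646628022194) circ (array([ 0.5203, -0.3524]), np.float64(0.05465317762345664)) minenc ((0.51667940
[... 276 characters left out ...]
0.3321254253387451), (0.23751723766326904, 0.33488333225250244), 0.3447690010070801) circ (array([0.4903, 0.3303]), np.float64(0.1631071929537681)) minenc ((0.4898183345794678, 0.33212539553642273), 0.2053810954093933)
tip [367. 225.] [365.4444 203.2222] (array([ 0.4544, -0.0752,  0.0752]), np.float64(0.0018321866220710396))
tray [[0.5869 0.4419 0.02  ]
 [0.5506 0.202  0.02  ]
 [0.3817 0.2285 0.02  ]
 [0.4213 0.4667 0.02  ]] [0.4851 0.3348 0.02  ] [0.2426 0.171  0.2415]
block [ 0.4473 -0.0455  0.03  ]
dish eye [ 0.591  -0.0007  0.018 ]
jug [0.7758 0.1527]
beans [ 0.7693 -0.145 ]
cupb [ 0.7247 -0.2461]
purple [ 0.5815 -0.1611]
tamper [0.7165 0.2693]
red [ 0.2889 -0.3744]
cup_a [0.4908 0.4122]
```

```bash
python3 -m jog '[{"x":0.3,"y":0.4,"z":0.8,"jaw":1},{"x":0.5,"y":0.6,"z":0.5},{"x":0.5,"y":0.8},{"x":0.5,"y":0.8},{"x":0.5,"y":0.8},{"x":0.5,"y":0.8},{"x":0.5,"y":0.6},{"x":0.2,"y":0.2}]'; python3 - <<'E'
from h import *
o=get_obs();p=camera_params('wrist');i=grab_frame('wrist');cv2.imwrite('pics/w1.png',i[:,:,::-1]);c=-p['R'].T@p['t']
print(o['tcp_pos'],o['orientation'],c,p['R'][2],p['fx'])
t=camera_params('top')
for X in([.5,-.345,.206],[.592,.001,.018],[.606,-.007,.112]):print(proj(p,np.array(X)))
E
```

```text
[ 0.21536207 -0.63953423  0.23096517] [-3.09967052e+00 -5.07842787e-01  1.85106426e-04] [ 0.27767615 -0.61840092  0.37344362] [-0.24981756 -0.08284212 -0.96474264] 291.6968654320669
[ -68.44539899 -486.78211898]
[-184.74720963 -396.27202872]
[  16.68689812 -159.36308587]validation failed for argument at $[0]...
```

View pics/w1.png

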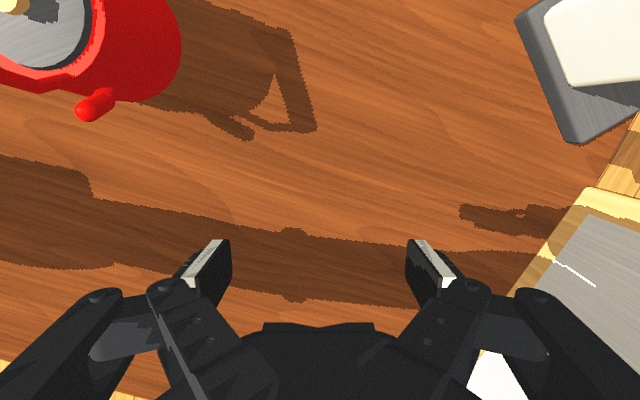

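The rows were refused because every key must be given, so the arm hasn't moved. The wrist view shows the fingertips at about (215,260) and (425,260), and the red kettle at top left. The camera sits ahead of the fingers on tool +x.

```bash
python3 -m jog '[{"rx":0,"ry":0,"rz":0,"x":0.3,"y":0.4,"z":0.8,"jaw":1},{"rx":0,"ry":0,"rz":0,"x":0.5,"y":0.6,"z":0.5,"jaw":1},{"rx":0,"ry":0,"rz":0,"x":0.5,"y":0.8,"z":0,"jaw":1},{"rx":0,"ry":0,"rz":0,"x":0.5,"y":0.8,"z":0,"jaw":1},{"rx":0,"ry":0,"rz":0,"x":0.5,"y":0.8,"z":0,"jaw":1},{"rx":0,"ry":0,"rz":0,"x":0.5,"y":0.8,"z":0,"jaw":1},{"rx":0,"ry":0,"rz":0,"x":0.5,"y":0.6,"z":0,"jaw":1},{"rx":0,"ry":0,"rz":0,"x":0.2,"y":0.2,"z":0,"jaw":1}]'; python3 - <<'E'
from h import *
o=get_obs();p=camera_params('wrist');i=grab_frame('wrist');cv2.imwrite('pics/w2.png',i[:,:,::-1])
print(o['tcp_pos'],o['orientation'],-p['R'].T@p['t'])
for X in([.5,-.345,.206],[.592,.001,.018],[.606,-.007,.112],[.454,-.075,.075]):print(proj(p,np.array(X)))
E
```

```text
clock: 1.35
tcp_pos: [0.4275, -0.3368, 0.3096]
orientation: [-3.099, -0.515, -0.002]
contact_force: [0.5, -0.1, -0.1]
grip_width: 0.0851
gripper_force: 0.0
[ 0.42745658 -0.33677658  0.30961753] [-3.09878706e+00 -5.15420518e-01 -1.62707352e-03] [ 0.48951345 -0.31530914  0.45216713]
[356.94275221 115.08683028]
[111.84220842 -42.92248975]
[  57.98078004 -104.42436582]
[123.1114144   78.98366293]
```

View pics/w2.png

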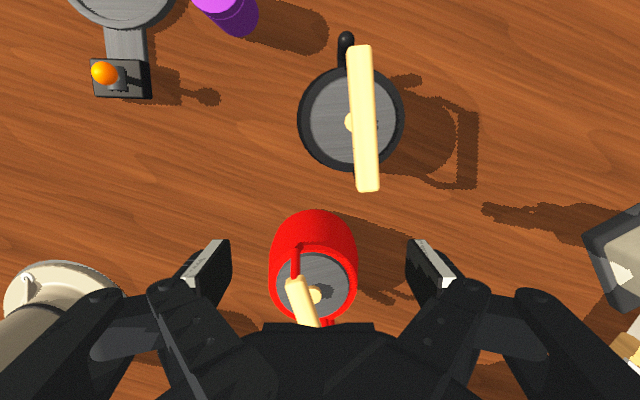

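The wrist view shows the black kettle's bar from (360,46) to (368,190), its lid circle centred near (350,119) and its spout at (346,40). The lever tip is at (104,73) and its block near (121,78).

```bash
cat > m2.py <<'E'
from h import *
np.set_printoptions(precision=4,suppress=True)
p=camera_params('wrist');i=cv2.imread('pics/w2.png')[:,:,::-1]
c=blob(i,(340,35,390,200),lambda h,s,v:(v>170)&(h>15)&(s>30))
w=np.array([onz(p,q,.206) for q in c],np.float32);print('bar',cv2.minAreaRect(np.ascontiguousarray(w[:,:2])))
c=blob(i,(290,60,410,180),lambda h,s,v:(v<75));e=cv2.convexHull(c)[:,0]
for z in(.1,.12,.127):
  w=np.array([onz(p,q,z) for q in e]);print('rim',z,circ(w))
print('knob',onz(p,(349,122),.144))
c=blob(i,(85,55,125,90),lambda h,s,v:(h>5)&(h<22)&(s>170)&(v>170));m,_=cv2.minEnclosingCircle(c);print('tip',m,onz(p,m,.075),'block',onz(p,(121,77),.03))
T=camera_params('top')
I=cv2.imread('pics/top0.png')[:,:,::-1];c=blob(I,(350,212,375,240),lambda h,s,v:(h>3)&(h<20)&(s>160)&(v>180));m2,_=cv2.minEnclosingCircle(c);print(m2,tri(p,m,T,m2))
E
python3 m2.py
```

```text
bar ((0.4958120584487915, -0.34912943840026855), (0.11777275055646896, 0.02613164857029915), 25.034162521362305)
rim 0.1 (array([ 0.499 , -0.3507]), np.float64(0.06187405445605414))
rim 0.12 (array([ 0.4985, -0.3487]), np.float64(0.05835946420489269))
rim 0.127 (array([ 0.4983, -0.348 ]), np.float64(0.05712935761698931))
knob [ 0.4944 -0.3467  0.144 ]
tip (104.37283325195312, 72.52600860595703) [ 0.4549 -0.0512  0.075 ] block [ 0.4521 -0.0426  0.03  ]
(362.5, 224.5) (array([ 0.4561, -0.0611,  0.0892]), np.float64(0.00019079549032087972))
```

```bash
python3 -m jog '[{"rx":0,"ry":0,"rz":0,"x":0.3,"y":0.8,"z":0,"jaw":1},{"rx":0,"ry":0,"rz":0,"x":0.5,"y":0.8,"z":0,"jaw":1},{"rx":0,"ry":0,"rz":0,"x":0.5,"y":0.8,"z":0,"jaw":1},{"rx":0,"ry":0,"rz":0,"x":0.5,"y":0.8,"z":0,"jaw":1},{"rx":0,"ry":0,"rz":0,"x":0.3,"y":0.8,"z":-0.2,"jaw":1},{"rx":0,"ry":0,"rz":0,"x":0,"y":0,"z":0,"jaw":1},{"rx":0,"ry":0,"rz":0,"x":0,"y":0,"z":0,"jaw":1}]'; python3 - <<'E'
from h import *
o=get_obs();p=camera_params('wrist');i=grab_frame('wrist');cv2.imwrite('pics/w3.png',i[:,:,::-1]);np.save('w3.npy',np.c_[p['R'],p['t']])
print(o['tcp_pos'],o['orientation'])
for X in([.592,.001,.018],[.606,-.007,.112]):print(proj(p,np.array(X)))
E
```

```text
clock: 2.28
tcp_pos: [0.5511, -0.1018, 0.297]
orientation: [3.1, 0.505, -0.001]
contact_force: [0.1, -1.0, -0.3]
grip_width: 0.085
gripper_force: 0.0
[ 0.55105698 -0.10182873  0.29704937] [ 3.09990479e+00  5.04533335e-01 -1.48346169e-03]
[257.57853358 110.85255527]
[250.69496598  99.29905925]
```

View pics/w3.png

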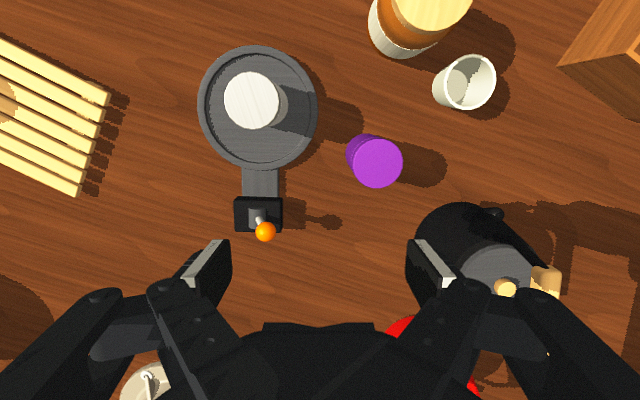

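The wrist view shows the tin's cap at (251,100), where it was predicted, and the dish rim spanning about 198–317 by 45–170. The lever tip is at (265,231) and the purple tin at (377,163).

```bash
cat > m3.py <<'E'
from h import *
np.set_printoptions(precision=4,suppress=True)
p=camera_params('wrist');i=cv2.imread('pics/w3.png')[:,:,::-1]
c=blob(i,(185,35,330,240),lambda h,s,v:(s<90)); 
w=np.array([onz(p,q,.018) for q in c]);w=w[c[:,1]<150]
for _ in range(4):
    k,R=circ(w);d=abs(np.linalg.norm(w[:,:2]-k,axis=1)-R);w=w[d<max(.004,1.5*np.median(d))]
print('dish',k,R,len(w))
c=blob(i,(215,60,290,140),lambda h,s,v:(s<40)&(v>215));w=np.array([onz(p,q,.112) for q in cv2.convexHull(c)[:,0]]);print('tin',circ(w))
c=blob(i,(250,215,280,245),lambda h,s,v:(h>5)&(h<22)&(s>170)&(v>150));m,_=cv2.minEnclosingCircle(c);T=camera_params('top');print('tip',m,tri(p,m,T,(362.5,224.5)))
print('block',onz(p,(258,214),.03))
o=get_obs();print(o['tcp_pos'])
E
python3 m3.py
```

```text
dish [0.5925 0.0011] 0.08366550217709502 261
tin (array([ 0.6048, -0.0079]), np.float64(0.029088311236848668))
tip (264.8516540527344, 231.53297424316406) (array([ 0.4557, -0.0614,  0.0929]), np.float64(0.00126971880334119))
block [ 0.4506 -0.0414  0.03  ]
[ 0.551  -0.1024  0.2973]
```

```bash
python3 -m jog '[{"rx":0,"ry":0,"rz":0,"x":0.45,"y":0.8,"z":0,"jaw":1},{"rx":0,"ry":0,"rz":0,"x":0.45,"y":0.77,"z":0,"jaw":1},{"rx":0,"ry":0,"rz":0,"x":0,"y":0,"z":-0.8,"jaw":1},{"rx":0,"ry":0,"rz":0,"x":0,"y":0,"z":-0.8,"jaw":1},{"rx":0,"ry":0,"rz":0,"x":0,"y":0,"z":-0.6,"jaw":1},{"rx":0,"ry":0,"rz":0,"x":0,"y":0,"z":-0.3,"jaw":1},{"rx":0,"ry":0,"rz":0,"x":0,"y":0,"z":0,"jaw":1},{"rx":0,"ry":0,"rz":0,"x":0,"y":0,"z":0,"jaw":1}]' 30
```

```text
clock: 3.32
tcp_pos: [0.6066, -0.0059, 0.149]
orientation: [3.1, 0.507, 0.004]
contact_force: [0.8, -0.7, 0.5]
grip_width: 0.0855
gripper_force: 0.0
```

```bash
python3 -m jog '[{"rx":0,"ry":0,"rz":0,"x":-0.02,"y":-0.03,"z":-0.5,"jaw":1},{"rx":0,"ry":0,"rz":0,"x":0,"y":0,"z":-0.5,"jaw":1},{"rx":0,"ry":0,"rz":0,"x":0,"y":0,"z":-0.35,"jaw":1},{"rx":0,"ry":0,"rz":0,"x":0,"y":0,"z":-0.12,"jaw":1},{"rx":0,"ry":0,"rz":0,"x":0,"y":0,"z":0,"jaw":-1},{"rx":0,"ry":0,"rz":0,"x":0,"y":0,"z":0,"jaw":-1},{"rx":0,"ry":0,"rz":0,"x":0,"y":0,"z":0,"jaw":-1},{"rx":0,"ry":0,"rz":0,"x":0,"y":0,"z":0,"jaw":-1}]' 30
```

```text
clock: 4.32
tcp_pos: [0.6054, -0.0074, 0.0607]
orientation: [3.1, 0.507, 0.004]
contact_force: [-2.1, -0.5, 6.6]
grip_width: 0.0593
gripper_force: 32.8
```

```bash
python3 -m jog '[{"rx":0,"ry":0,"rz":0,"x":0,"y":0,"z":0.25,"jaw":-1},{"rx":0,"ry":0,"rz":0,"x":0,"y":0,"z":0.5,"jaw":-1},{"rx":0,"ry":0,"rz":0,"x":0,"y":0,"z":0.5,"jaw":-1},{"rx":0,"ry":0,"rz":0,"x":0,"y":0,"z":0.25,"jaw":-1},{"rx":0,"ry":0,"rz":0,"x":-0.1,"y":0.25,"z":0,"jaw":-1},{"rx":0,"ry":0,"rz":0,"x":-0.2,"y":0.5,"z":0,"jaw":-1},{"rx":0,"ry":0,"rz":0,"x":-0.35,"y":0.75,"z":0,"jaw":-1},{"rx":0,"ry":0,"rz":0,"x":-0.35,"y":0.75,"z":0,"jaw":-1}]' && python3 -m jog '[{"rx":0,"ry":0,"rz":0,"x":-0.35,"y":0.75,"z":0,"jaw":-1},{"rx":0,"ry":0,"rz":0,"x":-0.35,"y":0.75,"z":0,"jaw":-1},{"rx":0,"ry":0,"rz":0,"x":-0.3,"y":0.7,"z":0,"jaw":-1},{"rx":0,"ry":0,"rz":0,"x":-0.13,"y":0.43,"z":0,"jaw":-1},{"rx":0,"ry":0,"rz":0,"x":0,"y":0,"z":-0.3,"jaw":-1},{"rx":0,"ry":0,"rz":0,"x":0,"y":0,"z":-0.4,"jaw":-1},{"rx":0,"ry":0,"rz":0,"x":0,"y":0,"z":-0.3,"jaw":-1},{"rx":0,"ry":0,"rz":0,"x":0,"y":0,"z":-0.1,"jaw":-1}]'; python3 - <<'E'
from h import *
cv2.imwrite('pics/s4.png',grab_frame('side')[150:350,200:420,::-1].repeat(3,0).repeat(3,1)[:600])
E
```

```text
clock: 5.32
tcp_pos: [0.5418, 0.1297, 0.1476]
orientation: [-3.1, -0.509, 0.004]
contact_force: [1.0, 0.1, -1.8]
grip_width: 0.0593
gripper_force: 33.3
clock: 6.32
tcp_pos: [0.4753, 0.2842, 0.081]
orientation: [3.099, 0.507, -0.005]
contact_force: [-0.6, 0.0, -2.6]
grip_width: 0.059
gripper_force: 33.3
```

View pics/s4.png

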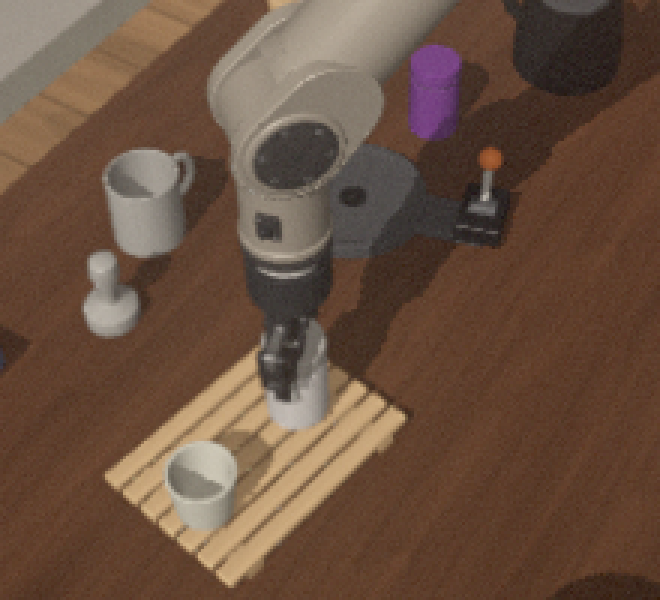

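The side crop shows the tin upright in the fingers just above the tray, well clear of the cup. About 12 mm is left to go down.

```bash
python3 -m jog '[{"rx":0,"ry":0,"rz":0,"x":0,"y":0,"z":-0.1,"jaw":-1},{"rx":0,"ry":0,"rz":0,"x":0,"y":0,"z":-0.06,"jaw":-1},{"rx":0,"ry":0,"rz":0,"x":0,"y":0,"z":-0.02,"jaw":-1},{"rx":0,"ry":0,"rz":0,"x":0,"y":0,"z":0,"jaw":-1}]'
```

```text
clock: 6.88
tcp_pos: [0.4766, 0.2855, 0.0725]
orientation: [-3.1, -0.508, -0.001]
contact_force: [0.2, 0.7, -1.8]
grip_width: 0.0592
gripper_force: 33.3
```

```bash
python3 -m jog '[{"rx":0,"ry":0,"rz":0,"x":0,"y":0,"z":-0.03,"jaw":-1},{"rx":0,"ry":0,"rz":0,"x":0,"y":0,"z":-0.03,"jaw":-1},{"rx":0,"ry":0,"rz":0,"x":0,"y":0,"z":0,"jaw":-1}]'
```

```text
clock: 7.25
tcp_pos: [0.4765, 0.2855, 0.0687]
orientation: [-3.1, -0.508, -0.0]
contact_force: [-0.5, -0.4, -2.0]
grip_width: 0.0589
gripper_force: 33.3
```

```bash
python3 -m jog '[{"rx":0,"ry":0,"rz":0,"x":0,"y":0,"z":-0.025,"jaw":-1},{"rx":0,"ry":0,"rz":0,"x":0,"y":0,"z":0,"jaw":-1}]'
```

```text
clock: 7.5
tcp_pos: [0.4767, 0.2856, 0.0686]
orientation: [3.1, 0.508, 0.001]
contact_force: [-2.3, -2.8, 12.3]
grip_width: 0.059
gripper_force: 34.4
```

```bash
python3 -m jog '[{"rx":0,"ry":0,"rz":0,"x":0,"y":0,"z":0,"jaw":1},{"rx":0,"ry":0,"rz":0,"x":0,"y":0,"z":0,"jaw":1},{"rx":0,"ry":0,"rz":0,"x":0,"y":0,"z":0,"jaw":1},{"rx":0,"ry":0,"rz":0,"x":0,"y":0,"z":0.3,"jaw":1},{"rx":0,"ry":0,"rz":0,"x":0,"y":0,"z":0.9,"jaw":1},{"rx":0,"ry":0,"rz":0,"x":0,"y":0,"z":0.9,"jaw":1},{"rx":0,"ry":0,"rz":0,"x":0,"y":0,"z":0.9,"jaw":1},{"rx":0,"ry":0,"rz":0,"x":0,"y":0,"z":0.9,"jaw":1}]' && python3 -m jog '[{"rx":0,"ry":0,"rz":0.1,"x":0,"y":-0.6,"z":0.3,"jaw":1},{"rx":0,"ry":0,"rz":0.1,"x":0,"y":-0.9,"z":0.2,"jaw":1},{"rx":0,"ry":0,"rz":0.1,"x":0,"y":-0.9,"z":0,"jaw":1},{"rx":0,"ry":0,"rz":0.1,"x":0,"y":-0.9,"z":0,"jaw":1},{"rx":0,"ry":0,"rz":0.1,"x":0,"y":-0.9,"z":0,"jaw":1},{"rx":0,"ry":0,"rz":0.1,"x":0,"y":-0.9,"z":0,"jaw":1},{"rx":0,"ry":0,"rz":0.04,"x":0,"y":-0.9,"z":0,"jaw":1},{"rx":0,"ry":0,"rz":0,"x":0,"y":-0.9,"z":0,"jaw":1}]' && python3 -m jog '[{"rx":0,"ry":0,"rz":0,"x":-0.2,"y":-0.9,"z":0,"jaw":1},{"rx":0,"ry":0,"rz":0,"x":-0.2,"y":-0.8,"z":0,"jaw":1},{"rx":0,"ry":0,"rz":0,"x":0,"y":-0.3,"z":0,"jaw":1},{"rx":0,"ry":0,"rz":0,"x":0,"y":0,"z":0,"jaw":1},{"rx":0,"ry":0,"rz":0,"x":0,"y":0,"z":0,"jaw":1}]'; python3 - <<'E'
from h import *
np.set_printoptions(precision=4,suppress=True)
p=camera_params('wrist');i=grab_frame('wrist');cv2.imwrite('pics/w5.png',i[:,:,::-1]);q=proj(p,np.array([.4965,-.349,.206]));print(q)
T=camera_params('top');t=grab_frame('top');c=blob(t,(190,165,290,270),lambda h,s,v:(v>195)&(s<50));w=np.array([onz(T,u,.12) for u in c],np.float32);print('tin',cv2.minAreaRect(np.ascontiguousarray(w[:,:2])))
x,y=q.astype(int)
c=blob(i,(max(0,x-70),max(0,y-130),x+70,min(300,y+130)),lambda h,s,v:(v>170)&(h>15)&(s>30))
w=np.array([onz(p,q,.206) for q in c],np.float32);print('bar',c.min(0),c.max(0),cv2.minAreaRect(np.ascontiguousarray(w[:,:2])))
E
```

```text
clock: 8.5
tcp_pos: [0.476, 0.2855, 0.3044]
orientation: [-3.1, -0.509, -0.002]
contact_force: [1.4, 0.3, -0.3]
grip_width: 0.0853
gripper_force: 0.0
clock: 9.5
tcp_pos: [0.4761, -0.1299, 0.3327]
orientation: [3.066, 0.681, 0.003]
contact_force: [1.1, 0.0, -0.1]
grip_width: 0.0854
gripper_force: 0.0
clock: 10.12
tcp_pos: [0.4531, -0.2465, 0.3315]
orientation: [-3.065, -0.684, -0.001]
contact_force: [-0.2, 0.1, -0.7]
grip_width: 0.0854
gripper_force: 0.0
[435.5075 191.7893]
tin ((0.46740013360977173, 0.3112538456916809), (0.21330733597278595, 0.08598963916301727), 81.44517517089844)
bar [407 129] [454 249] ((0.49247053265571594, -0.34156447649002075), (0.11803896725177765, 0.04043079540133476), 25.049983978271484)
```

View pics/w5.png

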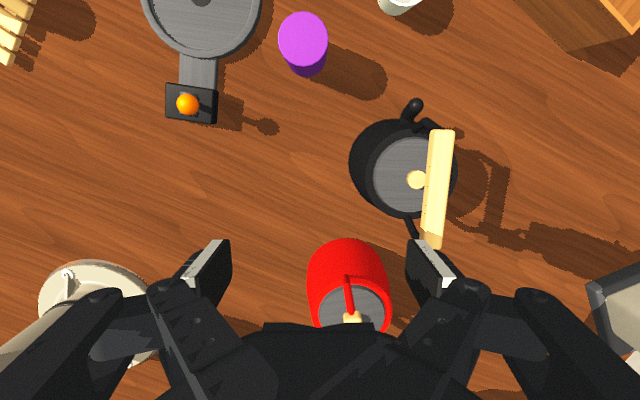

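The wrist view shows the bar's top face from about (444,130) to (433,235), the knob at (416,179) and the lever tip at (187,104). The dish is empty. My bar mask picked up the knob, so I'll filter it out.

```bash
python3 - <<'E'
from h import *
np.set_printoptions(precision=4,suppress=True)
p=camera_params('wrist');i=cv2.imread('pics/w5.png')[110:260,395:470]
h=cv2.cvtColor(i,cv2.COLOR_BGR2HSV);m=((h[...,2]>225)&(h[...,0]>15)&(h[...,1]>25)).astype(np.uint8)
m=cv2.morphologyEx(m,cv2.MORPH_OPEN,np.ones((35,3),np.uint8))
c=max(cv2.findContours(m,0,1)[0],key=cv2.contourArea)[:,0]+[395,110]
print(c.min(0),c.max(0))
for z in(.2,.206,.212):
  w=np.array([onz(p,q,z) for q in c],np.float32);print('bar',z,cv2.minAreaRect(np.ascontiguousarray(w[:,:2])))
T=camera_params('top')
t=grab_frame('top')
c=blob(t,(207,180,285,260),lambda h,s,v:(v>150)&(s<55));print(c.min(0),c.max(0));w=np.array([onz(T,u,.12) for u in c],np.float32);print('tin',cv2.minAreaRect(np.ascontiguousarray(w[:,:2])))
q=proj(T,np.array([.477,.2855,.12]));print(q)
cv2.imwrite('pics/t6.png',cv2.resize(t[100:260,170:390],None,fx=3.6,fy=3.6)[:,:,::-1])
E
```

```text
[426 129] [450 248]
bar 0.2 ((0.496621698141098, -0.35317033529281616), (0.11988022178411484, 0.021838165819644928), 26.576675415039062)
bar 0.206 ((0.4969691038131714, -0.3502172529697418), (0.11725406348705292, 0.021359758451581), 26.576696395874023)
bar 0.212 ((0.49731650948524475, -0.34726420044898987), (0.11462792009115219, 0.020881377160549164), 26.57667350769043)
[218 205] [253 227]
tin ((0.47594574093818665, 0.28237539529800415), (0.09090281277894974, 0.06140316277742386), 80.06196594238281)
[235.2814 216.0081]
```

View pics/t6.png

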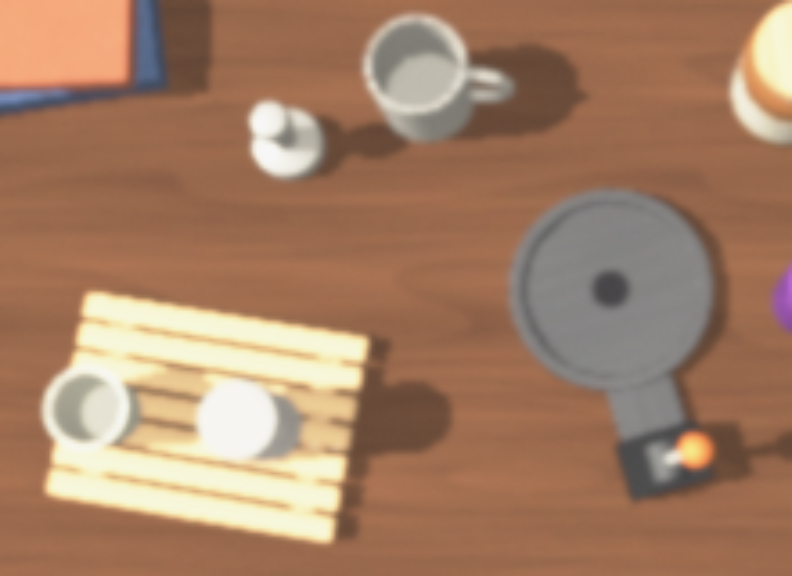

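The top crop shows the tin standing on the tray at crop (238,419), clear of the cup. The dish is empty, with its centre mark at crop (610,289), which is px (339.4,180.3).

```bash
python3 - <<'E'
from h import *
print(onz(camera_params('top'),(339.4,180.3),.012))
E
python3 -m jog '[{"rx":0,"ry":0,"rz":0,"x":0.25,"y":-0.6,"z":0,"jaw":1},{"rx":0,"ry":0,"rz":0,"x":0.3,"y":-0.7,"z":0,"jaw":1},{"rx":0,"ry":0,"rz":0,"x":0.18,"y":-0.42,"z":-0.2,"jaw":1},{"rx":0,"ry":0,"rz":0,"x":0,"y":0,"z":-0.7,"jaw":1},{"rx":0,"ry":0,"rz":0,"x":0,"y":0,"z":-0.5,"jaw":1},{"rx":0,"ry":0,"rz":0,"x":0,"y":0,"z":0,"jaw":1},{"rx":0,"ry":0,"rz":0,"x":0,"y":0,"z":0,"jaw":1}]'
```

```text
[0.59191782 0.0009885  0.012     ]
clock: 11.15
tcp_pos: [0.4972, -0.3516, 0.2486]
orientation: [3.066, 0.681, 0.002]
contact_force: [-0.6, 0.2, 0.0]
grip_width: 0.0853
gripper_force: 0.0
```

```bash
python3 -m jog '[{"rx":0,"ry":0,"rz":0.1,"x":0,"y":0.02,"z":-0.5,"jaw":1},{"rx":0,"ry":0,"rz":0,"x":0,"y":0,"z":-0.45,"jaw":1},{"rx":0,"ry":0,"rz":0,"x":0,"y":0,"z":-0.24,"jaw":1},{"rx":0,"ry":0,"rz":0,"x":0,"y":0,"z":0,"jaw":-1},{"rx":0,"ry":0,"rz":0,"x":0,"y":0,"z":0,"jaw":-1},{"rx":0,"ry":0,"rz":0,"x":0,"y":0,"z":0,"jaw":-1},{"rx":0,"ry":0,"rz":0,"x":0,"y":0,"z":0,"jaw":-1},{"rx":0,"ry":0,"rz":0,"x":0,"y":0,"z":0,"jaw":-1}]' 70
```

```text
clock: 12.15
tcp_pos: [0.4973, -0.3514, 0.1769]
orientation: [3.059, 0.706, 0.004]
contact_force: [2.9, -2.6, 3.4]
grip_width: 0.0193
gripper_force: 70.1
```

```bash
python3 -m jog '[{"rx":0,"ry":0,"rz":0,"x":0,"y":0,"z":0.1,"jaw":-1},{"rx":0,"ry":0,"rz":0,"x":0,"y":0,"z":0.3,"jaw":-1},{"rx":0,"ry":0,"rz":0,"x":0,"y":0,"z":0.5,"jaw":-1},{"rx":0,"ry":0,"rz":0,"x":0,"y":0,"z":0.6,"jaw":-1},{"rx":0,"ry":0,"rz":0,"x":0,"y":0,"z":0.6,"jaw":-1},{"rx":0,"ry":0,"rz":0,"x":0,"y":0,"z":0.4,"jaw":-1},{"rx":0,"ry":0,"rz":0,"x":0,"y":0,"z":0.1,"jaw":-1},{"rx":0,"ry":0,"rz":0,"x":0,"y":0,"z":0,"jaw":-1}]'
```

```text
clock: 13.15
tcp_pos: [0.4957, -0.3501, 0.3312]
orientation: [-3.06, -0.707, 0.001]
contact_force: [-0.2, -0.1, -8.8]
grip_width: 0.019
gripper_force: 69.0
```

```bash
python3 -m jog '[{"rx":0,"ry":0,"rz":0,"x":0.07,"y":0.25,"z":0,"jaw":-1},{"rx":0,"ry":0,"rz":0,"x":0.12,"y":0.45,"z":0,"jaw":-1},{"rx":0,"ry":0,"rz":0,"x":0.16,"y":0.6,"z":0,"jaw":-1},{"rx":0,"ry":0,"rz":0,"x":0.18,"y":0.65,"z":0,"jaw":-1},{"rx":0,"ry":0,"rz":0,"x":0.18,"y":0.65,"z":0,"jaw":-1},{"rx":0,"ry":0,"rz":0,"x":0.18,"y":0.65,"z":0,"jaw":-1},{"rx":0,"ry":0,"rz":0,"x":0.18,"y":0.65,"z":0,"jaw":-1},{"rx":0,"ry":0,"rz":0,"x":0.16,"y":0.6,"z":0,"jaw":-1}]' && python3 -m jog '[{"rx":0,"ry":0,"rz":0,"x":0.15,"y":0.55,"z":0,"jaw":-1},{"rx":0,"ry":0,"rz":0,"x":0.12,"y":0.45,"z":0,"jaw":-1},{"rx":0,"ry":0,"rz":0,"x":0.07,"y":0.25,"z":0,"jaw":-1},{"rx":0,"ry":0,"rz":0,"x":0.03,"y":0.1,"z":0,"jaw":-1},{"rx":0,"ry":0,"rz":0,"x":0,"y":0,"z":-0.3,"jaw":-1},{"rx":0,"ry":0,"rz":0,"x":0,"y":0,"z":-0.5,"jaw":-1},{"rx":0,"ry":0,"rz":0,"x":0,"y":0,"z":-0.5,"jaw":-1},{"rx":0,"ry":0,"rz":0,"x":0,"y":0,"z":-0.3,"jaw":-1}]' &&  python3 -m jog '[{"rx":0,"ry":0,"rz":0,"x":0,"y":0,"z":-0.1,"jaw":-1},{"rx":0,"ry":0,"rz":0,"x":0,"y":0,"z":0,"jaw":-1},{"rx":0,"ry":0,"rz":0,"x":0,"y":0,"z":0,"jaw":-1}]'
python3 - <<'E'
from h import *
t=grab_frame('side');cv2.imwrite('pics/s7f.png',t[:,:,::-1]);cv2.imwrite('pics/s7.png',cv2.resize(t[100:260,220:420],None,fx=3.7,fy=3.7)[:,:,::-1])
p=camera_params('side');print(proj(p,np.array([.592,.001,.012])))
E
```

```text
clock: 14.15
tcp_pos: [0.5695, -0.0773, 0.3306]
orientation: [-3.059, -0.709, 0.003]
contact_force: [0.1, 0.8, -8.3]
grip_width: 0.0188
gripper_force: 69.0
clock: 15.15
tcp_pos: [0.5905, -0.0015, 0.2329]
orientation: [3.061, 0.704, -0.007]
contact_force: [-0.5, 0.2, -8.7]
grip_width: 0.0189
gripper_force: 69.0
clock: 15.52
tcp_pos: [0.5931, 0.0005, 0.231]
orientation: [3.061, 0.707, 0.004]
contact_force: [-0.0, -0.9, -8.1]
grip_width: 0.0194
gripper_force: 69.0
[317.81316717 214.74155362]
```

View pics/s7.png

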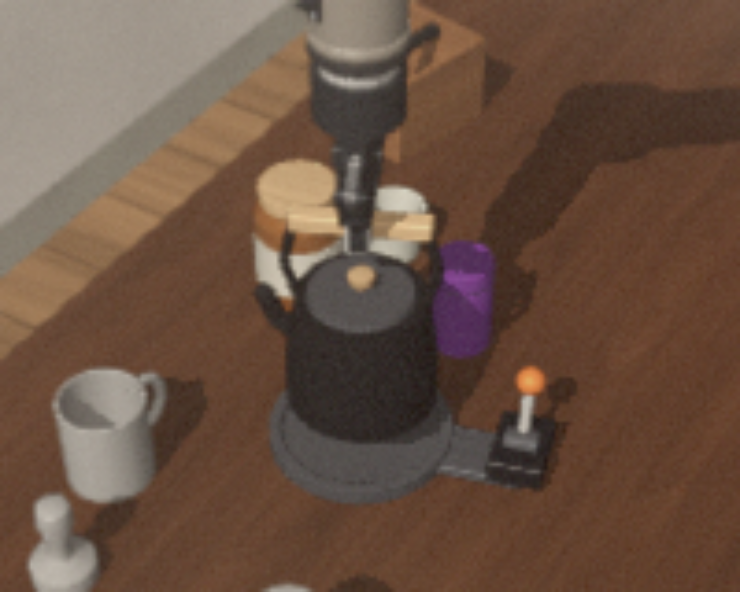

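The side crop shows the kettle hanging upright over the dish. The knob is at crop (360,277), the bar spans x 288–434, the body 287–437 and the dish 270–453.

```bash
python3 - <<'E'
from h import *
p=camera_params('side')
for z in(.018,.054,.181,.194,.251):
  q=proj(p,np.array([.592,.001,z]));print(z,(q-[220,100])*3.7, (proj(p,np.array([.592+.009,.001+.0044,z]))-q)*3.7)
# perpendicular uprightness / knob triangulation in side only
i=cv2.imread('pics/s7f.png')[:,:,::-1]
c=blob(i,(290,150,345,172),lambda h,s,v:(v>120)&(s>60)&(h>8));print((c.min(0)-[220,100])*3.7,(c.max(0)-[220,100])*3.7)
E
```

```text
0.018 [361.8610343  419.97137139] [-10.81514241  -0.82266726]
0.054 [361.57050881 392.00387408] [-10.9941186   -0.82240042]
0.181 [360.4822643  285.51777621] [-11.66868686  -0.81552992]
0.194 [360.36504448 273.87907897] [-11.74175446  -0.81421537]
0.251 [359.83770048 221.09466169] [-12.07149327  -0.80685537]
[259. 185.] [340.4 251.6]
```

```bash
python3 -m jog '[{"rx":0,"ry":0,"rz":0,"x":-0.015,"y":0,"z":-0.2,"jaw":-1},{"rx":0,"ry":0,"rz":0,"x":0,"y":0,"z":-0.2,"jaw":-1},{"rx":0,"ry":0,"rz":0,"x":0,"y":0,"z":-0.12,"jaw":-1},{"rx":0,"ry":0,"rz":0,"x":0,"y":0,"z":-0.06,"jaw":-1},{"rx":0,"ry":0,"rz":0,"x":0,"y":0,"z":0,"jaw":-1},{"rx":0,"ry":0,"rz":0,"x":0,"y":0,"z":0,"jaw":-1}]'
```

```text
clock: 16.32
tcp_pos: [0.5917, 0.0005, 0.1954]
orientation: [3.061, 0.707, 0.001]
contact_force: [0.1, -0.3, -8.8]
grip_width: 0.0193
gripper_force: 69.0
```

```bash
python3 -m jog '[{"rx":0,"ry":0,"rz":0,"x":0,"y":0,"z":-0.05,"jaw":-1},{"rx":0,"ry":0,"rz":0,"x":0,"y":0,"z":-0.03,"jaw":-1},{"rx":0,"ry":0,"rz":0,"x":0,"y":0,"z":0,"jaw":-1}]'; python3 -m jog '[{"rx":0,"ry":0,"rz":0,"x":0,"y":0,"z":-0.025,"jaw":-1},{"rx":0,"ry":0,"rz":0,"x":0,"y":0,"z":0,"jaw":-1}]'
```

```text
clock: 16.7
tcp_pos: [0.5911, 0.0005, 0.19]
orientation: [-3.061, -0.707, 0.001]
contact_force: [0.3, 0.6, -8.3]
grip_width: 0.0184
gripper_force: 69.0
clock: 16.95
tcp_pos: [0.5915, 0.0004, 0.1889]
orientation: [3.061, 0.707, 0.001]
contact_force: [0.5, 0.3, -7.8]
grip_width: 0.019
gripper_force: 69.1
```

```bash
python3 -m jog '[{"rx":0,"ry":0,"rz":0,"x":0,"y":0,"z":-0.02,"jaw":-1},{"rx":0,"ry":0,"rz":0,"x":0,"y":0,"z":0,"jaw":-1}]'
```

```text
clock: 17.2
tcp_pos: [0.592, 0.0001, 0.1887]
orientation: [3.06, 0.706, 0.003]
contact_force: [-1.5, -3.4, 3.0]
grip_width: 0.0191
gripper_force: 70.4
```

```bash
python3 -m jog '[{"rx":0,"ry":0,"rz":0,"x":0,"y":0,"z":0,"jaw":1},{"rx":0,"ry":0,"rz":0,"x":0,"y":0,"z":0,"jaw":1},{"rx":0,"ry":0,"rz":0,"x":0,"y":0,"z":0,"jaw":1},{"rx":0,"ry":0,"rz":0,"x":0,"y":0,"z":0.3,"jaw":1},{"rx":0,"ry":0,"rz":0,"x":0,"y":0,"z":0.7,"jaw":1},{"rx":0,"ry":0,"rz":0,"x":0,"y":0,"z":0.8,"jaw":1},{"rx":0,"ry":0,"rz":0,"x":-0.5,"y":-0.5,"z":0.4,"jaw":1},{"rx":0,"ry":0,"rz":0,"x":-0.5,"y":-0.5,"z":0,"jaw":-1}]' && python3 -m jog '[{"rx":0,"ry":0,"rz":0,"x":-0.6,"y":-0.5,"z":0,"jaw":-1},{"rx":0,"ry":0,"rz":0,"x":-0.5,"y":-0.5,"z":0,"jaw":-1},{"rx":0,"ry":0,"rz":0,"x":0,"y":0,"z":0,"jaw":-1}]'; python3 - <<'E'
from h import *
print(get_obs()['joints'].round(2))
p=camera_params('wrist');i=grab_frame('wrist');cv2.imwrite('pics/w8.png',i[:,:,::-1])
for X in([.592,.001,.018],[.592,.001,.139],[.592,.001,.156],[.456,-.061,.09]):print(proj(p,np.array(X)))
E
```

```text
clock: 18.2
tcp_pos: [0.5322, -0.0598, 0.3234]
orientation: [3.059, 0.708, 0.01]
contact_force: [0.2, -1.2, -0.5]
grip_width: 0.0698
gripper_force: 0.0
clock: 18.58
tcp_pos: [0.4635, -0.1222, 0.3211]
orientation: [3.061, 0.699, 0.002]
contact_force: [0.8, 1.4, 0.9]
grip_width: 0.0121
gripper_force: 0.0
[ 0.25  0.08 -0.14  1.88  0.01  1.18 -1.01]
[278.31039045  38.62793018]
[262.36153783   7.68369626]
[259.03051689   1.22689033]
[272.51096937 152.66099026]
```

View pics/w8.png

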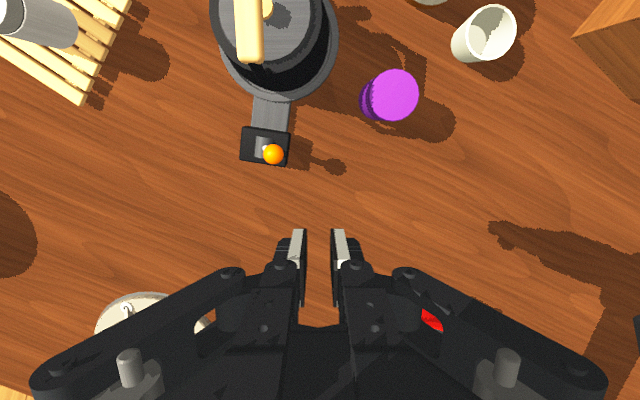

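The wrist view shows the kettle inside the dish rim and the lever tip at (273,153), as predicted. The fingers are nearly shut. I'll check the seating numerically from the side and top views while turning the wrist camera away from the kettle.

```bash
python3 -m jog '[{"rx":0,"ry":0,"rz":1,"x":0,"y":0,"z":0,"jaw":-1},{"rx":0,"ry":0,"rz":1,"x":0,"y":0,"z":0,"jaw":-1},{"rx":0,"ry":0,"rz":1,"x":0,"y":0,"z":0,"jaw":-1},{"rx":0,"ry":0,"rz":1,"x":0,"y":0,"z":0,"jaw":-1},{"rx":0,"ry":0,"rz":1,"x":0,"y":0,"z":0,"jaw":-1},{"rx":0,"ry":0,"rz":1,"x":0,"y":0,"z":0,"jaw":-1},{"rx":0,"ry":0,"rz":1,"x":0,"y":0,"z":0,"jaw":-1},{"rx":0,"ry":0,"rz":1,"x":0,"y":0,"z":0,"jaw":-1}]' >/dev/null && python3 -m jog '[{"rx":0,"ry":0,"rz":1,"x":0,"y":0,"z":0,"jaw":-1},{"rx":0,"ry":0,"rz":1,"x":0,"y":0,"z":0,"jaw":-1},{"rx":0,"ry":0,"rz":1,"x":0,"y":0,"z":0,"jaw":-1},{"rx":0,"ry":0,"rz":1,"x":0,"y":0,"z":0,"jaw":-1},{"rx":0,"ry":0,"rz":1,"x":0,"y":0,"z":0,"jaw":-1},{"rx":0,"ry":0,"rz":1,"x":0,"y":0,"z":0,"jaw":-1},{"rx":0,"ry":0,"rz":1,"x":0,"y":0,"z":0,"jaw":-1},{"rx":0,"ry":0,"rz":1,"x":0,"y":0,"z":0,"jaw":-1}]' && python3 -m jog '[{"rx":0,"ry":0,"rz":0.5,"x":0,"y":0,"z":0,"jaw":-1},{"rx":0,"ry":0,"rz":0,"x":0,"y":0,"z":0,"jaw":-1}]'
python3 - <<'E'
from h import *
print(get_obs()['joints'].round(2))
S,T=camera_params('side'),camera_params('top')
s,t=grab_frame('side'),grab_frame('top')
f=lambda h,s,v:(v>120)&(s>60)&(h>8)&(h<30)
a=s[120:260,250:400];b=t[120:240,280:400]
im=np.hstack([cv2.resize(a,(400,373)),cv2.resize(b,(400,373))]);cv2.imwrite('pics/st9.png',im[:,:,::-1])
for z in(.156,.218):
  X=np.array([.592,.001,z]);print(z,(proj(S,X)-[250,120])*2.667,(proj(T,X)-[280,120])*[3.333,3.108]+[400,0])
E
```

```text
clock: 20.62
tcp_pos: [0.4665, -0.1181, 0.3202]
orientation: [-0.177, 3.135, 0.001]
contact_force: [-0.1, -0.6, 0.1]
grip_width: -0.0001
gripper_force: 0.0
clock: 20.88
tcp_pos: [0.4663, -0.1184, 0.3201]
orientation: [-0.303, 3.126, 0.001]
contact_force: [0.1, 0.0, 0.1]
grip_width: -0.0001
gripper_force: 0.0
[ 0.39  0.09 -0.29  1.87  0.03  1.18  1.86]
0.156 [179.98975359 168.30812661] [601.31289532 160.63049614]
0.218 [179.58690158 128.30960081] [603.06664   146.6306785]
```

View pics/st9.png

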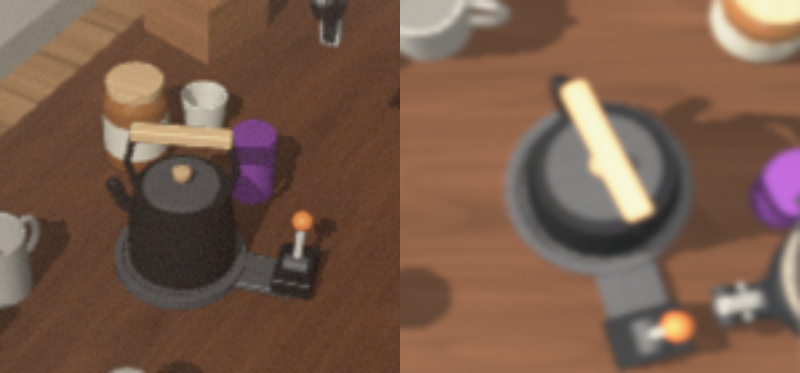

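The left half shows the kettle standing flat in the dish, with the knob at (181,173) against a predicted x of 180. The right half shows the bar centre at about (606,150), against a prediction of (603,147). That is seated within about 3 mm, so I'll flip the lever.

```bash
python3 -m jog '[{"rx":0,"ry":0,"rz":0,"x":0,"y":0,"z":-0.8,"jaw":-1},{"rx":0,"ry":0,"rz":0,"x":0,"y":0,"z":-0.8,"jaw":-1},{"rx":0,"ry":0,"rz":0,"x":0,"y":0,"z":-0.8,"jaw":-1},{"rx":0,"ry":0,"rz":0,"x":0,"y":0,"z":-0.8,"jaw":-1},{"rx":0,"ry":0,"rz":0,"x":0,"y":0,"z":-0.6,"jaw":-1},{"rx":0,"ry":0,"rz":0,"x":0,"y":0,"z":-0.4,"jaw":-1},{"rx":0,"ry":0,"rz":0,"x":0,"y":0,"z":0,"jaw":-1}]' && python3 -m jog '[{"rx":0,"ry":0,"rz":0,"x":-0.1,"y":0.3,"z":0,"jaw":-1},{"rx":0,"ry":0,"rz":0,"x":-0.1,"y":0.3,"z":0,"jaw":-1},{"rx":0,"ry":0,"rz":0,"x":-0.1,"y":0.3,"z":0,"jaw":-1},{"rx":0,"ry":0,"rz":0,"x":-0.05,"y":0.15,"z":0,"jaw":-1},{"rx":0,"ry":0,"rz":0,"x":0,"y":0,"z":0,"jaw":-1}]'
```

```text
clock: 21.85
tcp_pos: [0.4644, -0.1189, 0.0662]
orientation: [0.3, -3.124, -0.002]
contact_force: [-0.5, 0.3, 0.3]
grip_width: -0.0001
gripper_force: 0.0
clock: 22.48
tcp_pos: [0.4449, -0.056, 0.0683]
orientation: [-0.303, 3.126, -0.0]
contact_force: [0.7, -0.1, -0.0]
grip_width: 0.0004
gripper_force: 0.0
```

```bash
python3 -m jog '[{"rx":0,"ry":0,"rz":0,"x":-0.05,"y":0.2,"z":0,"jaw":-1},{"rx":0,"ry":0,"rz":0,"x":-0.05,"y":0.17,"z":0,"jaw":-1},{"rx":0,"ry":0,"rz":0,"x":0,"y":0,"z":0,"jaw":-1}]'; cat > tip.py <<'E'
from h import *
np.set_printoptions(precision=4,suppress=True)
q=[];f=lambda h,s,v:(h>3)&(h<20)&(s>160)&(v>150)
for n,roi in(('top',(325,205,385,245)),('side',(335,185,400,225))):
    try: m,rr=cv2.minEnclosingCircle(blob(grab_frame(n),roi,f));q+=[camera_params(n),m];print(n,m,rr)
    except ValueError: print(n,'none')
if len(q)==4: print(tri(*q))
E
python3 tip.py
```

```text
clock: 22.85
tcp_pos: [0.4399, -0.0399, 0.0678]
orientation: [-0.293, 3.126, -0.009]
contact_force: [7.0, -21.3, -4.8]
grip_width: 0.0002
gripper_force: 10.8
top none
side (359.5, 213.75) 3.7166171073913574
```

```bash
python3 - <<'E'
from h import *
S=camera_params('side');u=np.array([-.287,.958,0])
piv=np.array([.456,-.061,.09])+.0288*u-np.array([0,0,.0527])
for a in(0,.25,.5,.75,.9,1.0):
    th=a-.5;X=piv+.06*(np.sin(th)*u+[0,0,np.cos(th)]);print(a,X.round(3),proj(S,X).round(1))
E
```

```text
0 [ 0.456 -0.061  0.09 ] [363.  202.3]
0.25 [ 0.452 -0.048  0.095] [362.2 204. ]
0.5 [ 0.448 -0.033  0.097] [361.3 206.7]
0.75 [ 0.443 -0.019  0.095] [360.3 210.2]
0.9 [ 0.441 -0.011  0.093] [359.7 212.7]
1.0 [ 0.439 -0.006  0.09 ] [359.3 214.5]
```

The tip pixel puts the lever at about 0.95–1.0 rad, against its stop. I'll back off, rise and check it.

```bash
python3 -m jog '[{"rx":0,"ry":0,"rz":0,"x":0.05,"y":-0.3,"z":0,"jaw":-1},{"rx":0,"ry":0,"rz":0,"x":0.05,"y":-0.5,"z":0,"jaw":-1},{"rx":0,"ry":0,"rz":0,"x":0.05,"y":-0.5,"z":0,"jaw":-1},{"rx":0,"ry":0,"rz":0,"x":0,"y":-0.2,"z":0.6,"jaw":-1},{"rx":0,"ry":0,"rz":0,"x":0,"y":-0.2,"z":0.8,"jaw":-1},{"rx":0,"ry":0,"rz":0,"x":0,"y":-0.2,"z":0.8,"jaw":-1},{"rx":0,"ry":0,"rz":0,"x":0,"y":-0.2,"z":0.8,"jaw":-1},{"rx":0,"ry":0,"rz":0,"x":0,"y":-0.2,"z":0.3,"jaw":-1}]' && python3 -m jog '[{"rx":0,"ry":0,"rz":0,"x":0,"y":-0.8,"z":0,"jaw":-1},{"rx":0,"ry":0,"rz":0,"x":0,"y":-0.5,"z":0,"jaw":-1},{"rx":0,"ry":0,"rz":0,"x":0,"y":0,"z":0,"jaw":-1},{"rx":0,"ry":0,"rz":0,"x":0,"y":0,"z":0,"jaw":-1}]'; python3 tip.py; python3 - <<'E'
from h import *
np.set_printoptions(precision=4,suppress=True)
S,T=camera_params('side'),camera_params('top')
def bar(n,roi,v0):
    x0,y0,x1,y1=roi;h=cv2.cvtColor(grab_frame(n)[y0:y1,x0:x1],cv2.COLOR_RGB2HSV);m=((h[...,2]>v0)&(h[...,1]>50)&(h[...,1]<150)&(h[...,0]>12)).astype(np.uint8)
    c=max(cv2.findContours(m,0,1)[0],key=cv2.contourArea)[:,0]+[x0,y0];return np.array(cv2.minAreaRect(c.astype(np.float32))[0])
a=bar('top',(320,138,365,200),190);b=bar('side',(295,160,341,180),130);print(a,b,tri(T,a,S,b),onz(T,a,.218))
E
```

```text
clock: 23.95
tcp_pos: [0.4485, -0.1723, 0.2685]
orientation: [-0.301, 3.123, -0.002]
contact_force: [-0.9, -0.9, 0.1]
grip_width: -0.0002
gripper_force: 0.0
clock: 24.45
tcp_pos: [0.4474, -0.249, 0.2652]
orientation: [0.303, -3.126, -0.002]
contact_force: [-0.3, 0.8, 0.2]
grip_width: 0.0002
gripper_force: 0.0
top (346.0, 229.9375) 4.062600135803223
side (359.5, 213.6999969482422) 3.733731985092163
(array([ 0.4421, -0.0152,  0.0837]), np.float64(0.0022817097066862887))
[340.3124 168.3197] [317.5317 169.8964] (array([0.5903, 0.0025, 0.2126]), np.float64(0.00021532647336900288)) [0.5891 0.0025 0.218 ]
```

```bash
python3 - <<'E'
from h import *
np.set_printoptions(precision=3,suppress=True)
S,T=camera_params('side'),camera_params('top');u=np.array([-.287,.958,0])
piv=np.array([.456,-.061,.09])+.0288*u-np.array([0,0,.0527])
f=lambda i:((lambda h:((h[...,0]<20)&(h[...,0]>3)&(h[...,1]>150)&(h[...,2]>140)))(cv2.cvtColor(i,cv2.COLOR_RGB2HSV).astype(int)))
for n,p,(x0,y0,x1,y1) in(('top',T,(335,208,380,242)),('side',S,(345,190,378,224))):
    for k,i in(('off',cv2.imread(f'pics/{n}0.png')[:,:,::-1]),('on',grab_frame(n))):
        i=np.ascontiguousarray(i[y0:y1,x0:x1]).astype(np.float32); w=np.clip(i[...,0]-1.0*i[...,2]-90,0,None)  # orange excess
        ys,xs=np.mgrid[y0:y1,x0:x1];print(n,k,np.array([(w*xs).sum(),(w*ys).sum()])/w.sum(),(w>0).sum())
    for a in(0,.7,.8,.9,1.0):
        th=a-.5;print(a,proj(p,piv+.06*(np.sin(th)*u+[0,0,np.cos(th)])))
E
```

```text
top off [363.097 224.398] 81
top on [344.591 230.003] 89
0 [362.467 224.493]
0.7 [348.457 228.645]
0.8 [346.409 229.267]
0.9 [344.422 229.874]
1.0 [342.517 230.461]
side off [362.898 202.349] 46
side on [359.539 213.89 ] 49
0 [362.97  202.333]
0.7 [360.501 209.471]
0.8 [360.096 211.042]
0.9 [359.691 212.708]
1.0 [359.289 214.452]
```

Both cameras put the lever at about 0.9–1.0 rad. The kettle's bar centre is within about 3 mm of the dish axis, and the robot is clear of everything.

```bash
python3 -c "
from bench import r
print(r.hand_in())"
```

```text
the job is handed in; nothing more can be done
None
```

I handed the job in at about 25 s with the tin upright on the tray, the kettle seated in its base (within about 3 mm of centre) and the lever measured at roughly 0.9–1.0 rad; no verdict was returned, and I viewed 12 pictures, two over the limit of 10.

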